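Pump up the specimen-embedding pressure pot

TASK

Pressurise the embedding pot, using only the fingertips and picking nothing up: push the yellow vent lever round to its closed stop, then press the black plunger knob down and let it spring back, stroke after stroke, until the red indicator pin on the lid has popped fully out. Finish with the vent shut and the plunger back up. Do not touch the pin, and leave the unit and everything around it standing where it is.

Things in the scene. Friction and masses are not known exactly. Their poses are not given: they have to be found in the camera images.
- unit: Pressure-embedding unit standing loose on its four rubber feet, 4.5 kg: grey base plate 160 x 310 mm, 22 mm high over the bench, carrying a hand pump (aluminium barrel 46 mm across, top of its black cap 150 mm up) and a steel pot with a blue band (152 mm across its clamp ring, lid top 133 mm up). Origin: centre of the underside, on the bench. Long side along its own y: pump axis at (0, -95) mm, pot axis at (0, +60) mm; own z is up.
- knob_top (a point): Centre of the flat top of the plunger's round black knob, 56 mm across (52 mm at its flat top), 20 mm thick, with a red dot 24 mm across on top. The plunger moves straight down along the unit's z. With the plunger up this point is 215 mm above the bench, at (0, -95) mm in the unit's frame; nothing else on the unit is higher.
- plunger (a joint): Plunger travel in m: 0 = up (where its spring returns it when let go, within about half a second), 0.040 = down on its stop. It takes about 6 N to start and 10 to 17 N near the bottom. Only full strokes (35 mm or more, then back up) pump well: a 25 mm stroke delivers about a third, a 15 mm one nothing. With the vent shut it takes 4 to 6 full strokes, depending on the pressure left in the pot.
- vent_axis (a point): On the turning axis (vertical) of the vent lever, level with the lever's top, 180 mm above the bench; at (0, +105) mm in the unit's frame, on the lid. Under the lever: brass valve body 22 x 26 mm, its top 164 mm up, and a short nozzle 11 mm across along the unit's +y that ends 25 mm from the axis, its top 161 mm up.
- vent_tip (a point): Outer end of the yellow vent lever, on its top face, 67 mm from the axis. The lever's sleeve is 13 mm wide and 10 mm thick (170 to 180 mm above the bench) and runs from 20 to 67 mm from the axis, with clear space of at least 35 mm under it beyond the valve body and nozzle.
- vent (a joint): Vent lever angle in rad: 0 = open, lever pointing along the unit's +y (away from the pump); it turns anticlockwise seen from above to 1.571 = closed, against a stop, lever pointing along the unit's -x. It starts open at 0 to 0.5 and stays where it is left (friction, about 2 N at 45 mm). Below about 1.1 the pot holds no pressure at all, and at 1.4 it still leaks: push it right to the stop.
- pin_top (a point): Centre of the top of the red indicator pin, 13 mm across, in a brass bush 26 mm across on the lid, at (+38, +35) mm in the unit's frame. Pushed in, it stands 1 mm proud of the bush, 144 mm above the bench; fully out about 161 mm, with the 6 mm high green band under its red 11 mm head showing.
- pin (a joint): Height of the indicator pin in m: 0 = in, 0.017 = fully out (a full last stroke brings it there; further strokes do no more). It stays in during the first strokes, pops up over the last one to three, and stays up between strokes. Count it as fully out above 0.0145.
- mount_cup: Bystander: clear mould cup with an amber resin mount, 44 mm across, 30 mm high, close to the unit's -x side. Origin: centre of its underside.
- dish: Bystander: clear lidded dish, 94 mm across, 15 mm high, close to the unit's +x side. Origin: centre of its underside.
- ring_lifter: Bystander: steel ring on a flat strip handle, 126 mm long, 13 mm high, close to the unit's +x side. Origin: on the strip, at the bench, 42 mm from the ring's centre.
- resin: Bystander: amber resin bottle, 72 mm across, 160 mm high. Origin: centre of its underside.
- hardener: Bystander: white hardener bottle with a red cap, 48 mm across, 110 mm high. Origin: centre of its underside.
- mix_cup: Bystander: white mixing cup, 68 mm across the rim, 75 mm high. Origin: centre of its underside.
- mount_puck: Bystander: black specimen mount, 31 mm across, 20 mm high. Origin: centre of its underside.
- air_hub (a joint): debug value of a joint, in its own units
- air_pawl (a joint): debug value of a joint, in its own units
- air_seat (a joint): debug value of a joint, in its own units
- air_arm (a joint): debug value of a joint, in its own units

How it is judged:
On the way, in this order (a step that is already met when the one before it is completed fails the run):
1. the vent lever is at its closed stop (value of joint vent above 1.45 rad), for 0.2 s.
2. the pin has been pumped fully out (value of joint pin above 0.0145 m), for 0.2 s.
At the end, for the whole second after the job is handed in: The vent lever is within 0.12 rad of its closed stop, the pin is out by more than 14.5 of its 17 mm, the plunger is back up to within 5 mm, and the unit and the seven bystanders stand within 30 mm of where they began (value of joint vent above 1.45 rad and value of joint pin above 0.0145 m and value of joint plunger below 0.005 m and angle between unit's own z axis and vertical below 0.05 rad and distance of each of unit, mount_cup, dish, ring_lifter, resin, hardener, mix_cup, mount_puck from where it was at the start of the episode below 0.03 m); the robot touches nothing.
It fails at once if the indicator pin is touched by the robot (contact force between any of the fingers, the arm and pin above 1 N).
It fails at once if the unit is lifted, tipped or shoved away (more than 12 mm up, 0.1 rad or 30 mm) (height (world z) of unit above 0.012 m or angle between unit's own z axis and vertical above 0.1 rad or distance of unit from where it was at the start of the episode above 0.03 m).
It fails at once if a bystander is picked up or knocked away (moved more than 30 mm) (distance of any of mount_cup, dish, ring_lifter, resin, hardener, mix_cup, mount_puck from where it was at the start of the episode above 0.03 m).
It also fails if it takes over 72 s, if anything falls off the work surface, if the arm or the gripper's body presses on something with over 40 N, if the wrist force passes 120 N, or if a joint passes its speed limit or range.

ROBOT

A 6-joint arm with a two-finger parallel gripper is mounted at the origin on the work surface. World frame = base frame: x ahead of the robot, y to its left, z up, the work surface at z = 0. Lengths are in m, angles in rad, forces in N, time in s.
With the tool pointing down it reaches from about 0.375 to 0.9 m from the base axis. Payload 3.1 kg.
Tool frame: the origin (TCP) lies on the centre line of the jaws, within the pads' length; the fingertips stand 19 mm ahead of it and the grasp point (between the pads) is the TCP; z points along the fingers, y is the direction in which the jaws open and shut (so a half turn about z gives the same grasp; the last joint's range is limited). The gripper opens to 85 mm and grips with 20 to 120 N. Pads are 22 mm wide; open, the fingers measure 114 mm over their backs; the gripper's body (76 mm by 85 mm) begins 54 mm behind the grasp point. The pads swing forward as they close: fully open they stand 13 mm farther back than shut.
Start: joints at [1.081, 0.527, 1.433, -0, 1.181, -0.178], TCP at [0.192, 0.595, 0.25] pointing down, gripper open.
Joint ranges: [-3.08, 3.08], [-0.75, 2.2], [0.22, 2.44], [-1.43, 4.57], [0, 2.65], [-2.85, 2.85]. Speed limits (rad/s): [2.79, 2.79, 3.14, 3.14, 3.14, 3.14].

INTERFACE

Orientations are given as a unit quaternion [x, y, z, w].
In Python, from station import manip, imaging, workorder gives the robot as it stands.
- The arm moves only by the shell command python3 -m creep 'ROWS' [FORCE]. ROWS is a JSON object of lists of equal length, an entry for each row: "claw": the finger opening in cm, from 0 to 8.54; "dp": the shift along the tool's x, y, z in cm, a list of three; "roll": the turn about the tool's z in rad. In form: {"claw": [claw, ...], "dp": [[dx, dy, dz], ...], "roll": [roll, ...]}. A call has 1 to 12 rows; each row is the pose to reach, as a shift and turn from the pose commanded when the call began, along the tool's axes at that moment; what a row does not reach only later rows make up. A row lasts 1/10 s, in which the tool goes at most 50 mm and 8.59 degrees, less where a joint would pass 70% of its speed; a pose out of reach is approached as far as the arm can. A call with a gripper value outside its range is refused whole. The fingers move at their own pace and stop on an object; FORCE is the grip in N (left out, the last holds). Time passes only in rows, so rows that repeat a pose let the fingers close. It gives the time, the measured TCP pose, the force and the opening at its end, in the units of the state.
- manip.sense(): the state, without advancing time (a new reading comes with each control period).
- imaging.snapshot(name): name is "scene" or "top" or "wrist"; returns a dict with "image" (384x512x3 uint8, red, green, blue), "z_map" (384x512 float32, m along the optical axis (not along the pixel's ray), 0 where there is no reading), "vfov" (degrees; the focal length in pixels is half the picture's height over the tangent of half this angle, whatever the lens; pixels are square), "cx", "cy" (the principal point, pixels), "R" (3x3) and "t" (3): a world point X has camera coordinates R X + t. Camera axes: x right, y down, z forward; pixel columns grow to the right and rows downward; lengths in m; the calibration is good to about 2 mm. A picture is of the moment at which its call begins.
- workorder.sign_off(): hands the job in, once; it reports no verdict.
The state is a dict: "t": time; "q": joint angles; "qd": joint speeds; "tau": joint torques, N m; "tcp_pos": TCP position; "tool_rot": TCP orientation; "force": force on the tool from outside, world axes, zero at the start; "ft_torque": the same for the moment, N m; "finger_gap": opening from 0.0 (shut) to 1.0 (fully open).
Only numpy, scipy, OpenCV 4.12 (cv2) and the standard library are available. Lean on these libraries where they do the work, as an engineer would, in place of code of your own. Each camera call takes 0.05 s, during which the arm holds its last target.

## Working session

There is one attempt and no reset: what is moved stays moved. The work goes in short steps, Python scripts to look and compute and a shell command to move; the robot and the scene stay as the last step left them, time stands still between calls to the robot, and variables do not carry over. Pictures are saved under pics/ and viewed, and the job is handed in when it is done.

```bash
mkdir -p pics; ls
python3 - <<'E'
from station import manip, imaging
import cv2,numpy as np
print(manip.sense())
for n in("scene","top"):
    s=imaging.snapshot(n)
    cv2.imwrite(f"pics/{n}0.png",cv2.resize(s["image"][:,:,::-1],(768,576)))
    np.savez(f"{n}0.npz",**{k:s[k] for k in s})
    print(n,s["vfov"],s["cx"],s["cy"],s["R"],s["t"])
E
```

```text
pics
{'t': 0.0, 'q': array([ 1.08048999e+00,  5.28488331e-01,  1.43390927e+00,  7.38320367e-06,
        1.18137587e+00, -1.78507389e-01]), 'qd': array([ 0.00049186,  0.00122759,  0.00173037,  0.00098287,  0.00178883,
       -0.00020455]), 'tau': array([ 6.82907539e-04, -4.42349267e+01, -1.78023988e+01, -2.86963732e-04,
        8.45865608e-03,  2.40721683e-06]), 'tcp_pos': array([0.19138469, 0.59426966, 0.24931773]), 'tool_rot': array([ 1.55270023e-01,  9.87871465e-01, -1.02888483e-03, -3.61106315e-04]), 'force': array([-0.40215909,  0.66999256,  0.38772372]), 'ft_torque': array([-0.00997691, -0.01636269, -0.03150811]), 'finger_gap': 0.9973202192202895}
scene 53.394909878030944 257.10573009164074 187.3465090433172 [[ 0.78388358  0.62090432  0.00208883]
 [ 0.44257964 -0.55638517 -0.70324875]
 [-0.43548799  0.55218962 -0.71094081]] [-0.44906677 -0.16574331  1.63250523]
top 45.21203724490779 259.29296568966566 195.89764773405895 [[ 0.01783953 -0.99978429  0.01063631]
 [-0.99854311 -0.01835719 -0.05074121]
 [ 0.05092552 -0.00971561 -0.99865519]] [-0.02715185  0.55428229  1.69384491]
```

View pics/scene0.png

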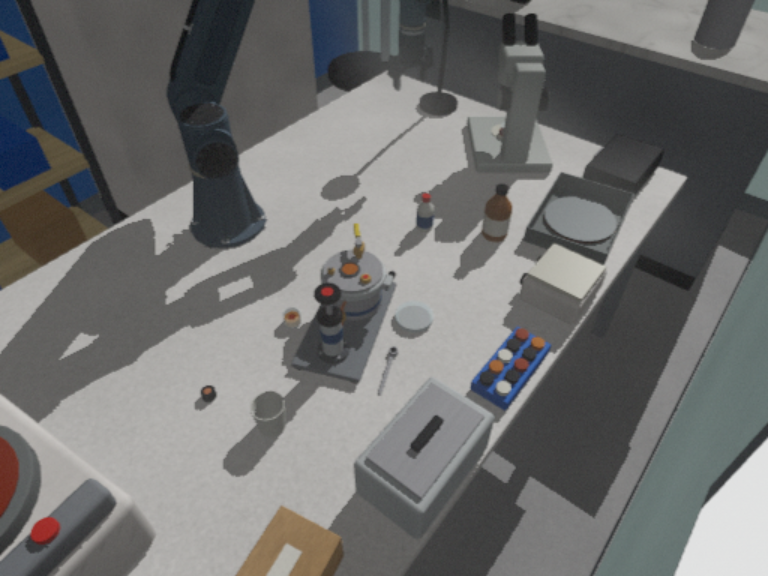

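View pics/top0.png

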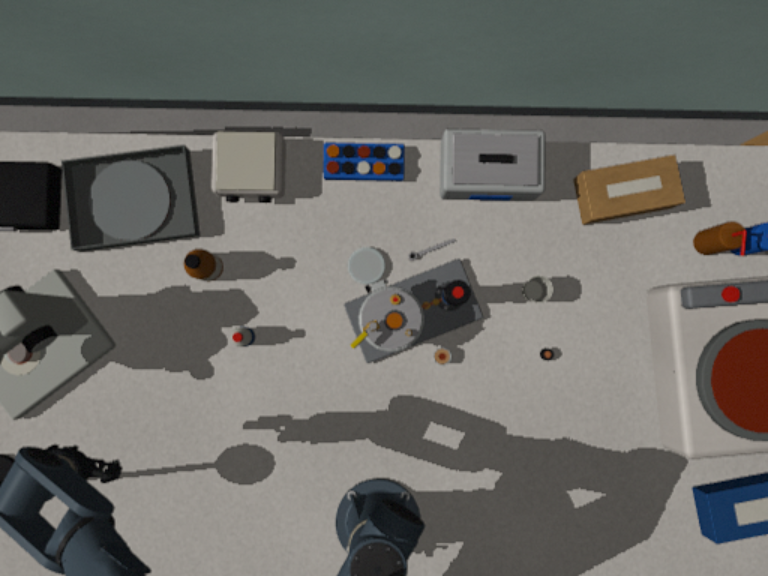

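The scene shows the unit in the middle: the knob at about (327,292) and the lever at (357,232). In the top view the knob is at (457,293), the pot at (390,320) and the yellow lever at (360,339). I'll crop closer next.

Run:
```python
import cv2,numpy as np
a=np.load("top0.npz")["image"][:,:,::-1]; b=np.load("scene0.npz")["image"][:,:,::-1]
cv2.imwrite("pics/topc.png",cv2.resize(a[160:250,220:330],None,fx=7,fy=6.6667*1.05,interpolation=cv2.INTER_CUBIC)[:600])
cv2.imwrite("pics/scenec.png",cv2.resize(b[140:260,180:290],None,fx=5,fy=5,interpolation=cv2.INTER_CUBIC))
```

```text
(no output)
```

View pics/topc.png

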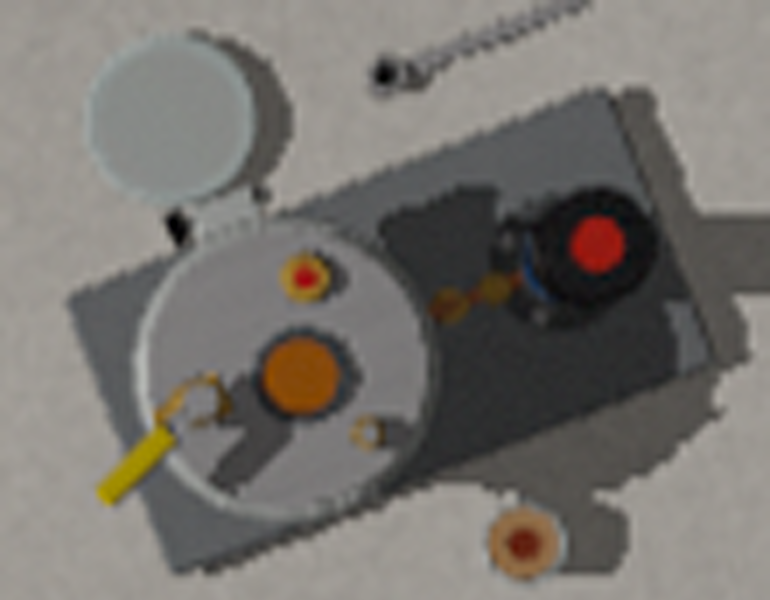

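View pics/scenec.png

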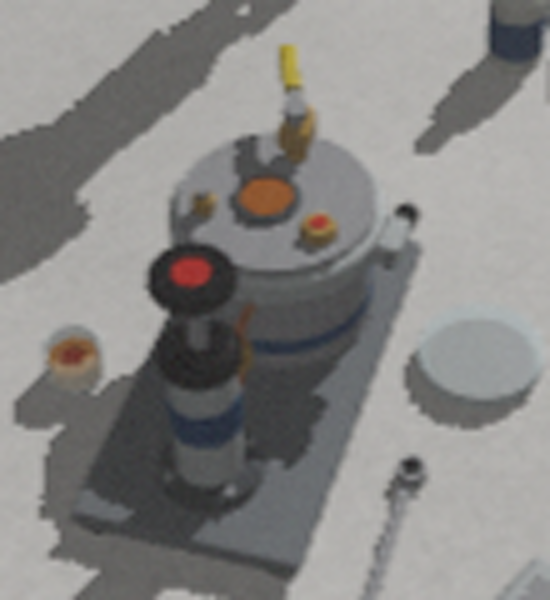

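```bash
cat > h.py <<'E'
import numpy as np
def ray(s,u,v,z):
    f=192/np.tan(np.radians(float(s["vfov"]))/2)
    d=s["R"].T@np.array([(u-s["cx"])/f,(v-s["cy"])/f,1.]); o=-s["R"].T@s["t"]
    return o+d*(z-o[2])/d[2]
def proj(s,X):
    f=192/np.tan(np.radians(float(s["vfov"]))/2); c=s["R"]@X+s["t"]
    return f*c[0]/c[2]+s["cx"],f*c[1]/c[2]+s["cy"]
E
python3 - <<'E'
from h import *
import cv2
T=np.load("top0.npz");S=np.load("scene0.npz")
from scipy import ndimage
for n,s,px in(("top",T,[(305,194.5),(263.3,199.4)]),("scene",S,[(217.8,194),(243.4,184)])):
    im=s["image"].astype(int); 
    red=(im[...,0]>120)&(im[...,1]<60)
    L,k=ndimage.label(red)
    for i in range(1,k+1):
        c=ndimage.center_of_mass(red,L,i); 
        if 140<c[0]<260 and 180<c[1]<330: print(n,"red",c[::-1],(L==i).sum())
    yel=(im[...,0]>130)&(im[...,1]>110)&(im[...,2]<60)
    L,k=ndimage.label(yel)
    for i in range(1,k+1):
        if (L==i).sum()>8:
            ys,xs=np.nonzero(L==i); P=np.c_[xs,ys]; c=P.mean(0); d=np.linalg.svd(P-c)[2][0]; t=(P-c)@d
            print(n,"yel",c,len(xs),c+d*t.min(),c+d*t.max(), [ray(s,*(c+d*q),.18) .round(4)for q in(t.min(),0,t.max())])
    for p,z in zip(px,(.215,.144)): print(n,ray(s,*p,z).round(4))
T1=T
E
```

```text
top red (np.float64(305.02564102564105), np.float64(194.2051282051282)) 39
top red (np.float64(263.0), np.float64(199.28571428571428)) 7
top yel [238.76315789 225.76315789] 38 [243.26315789 221.26315789] [234.26315789 230.26315789] [array([0.4606, 0.0364, 0.18  ]), array([0.4454, 0.0511, 0.18  ]), array([0.4301, 0.0658, 0.18  ])]
top [ 0.5518 -0.1646  0.215 ]
top [ 0.5363 -0.0298  0.144 ]
scene red (np.float64(243.0), np.float64(184.0)) 1
scene red (np.float64(217.78787878787878), np.float64(194.06060606060606)) 33
scene [ 0.5529 -0.1658  0.215 ]
scene [ 0.5387 -0.0313  0.144 ]
```

```bash
python3 -m creep '{"claw":[0,0,0,0,0,0,0,0,0,0,0,0],"dp":[[-3.5,-3.3,0],[-7,-6.6,0],[-10.5,-9.9,0],[-14,-13.2,0],[-17.5,-16.5,0],[-21,-19.8,0],[-24.5,-23.1,0],[-28,-26.4,0],[-31.5,-29.7,0],[-35,-33,0],[-38.5,-36.3,0],[-41.8,-39.5,0]],"roll":[0.1,0.2,0.3,0.4,0.5,0.6,0.7,0.8,0.864,0.864,0.864,0.864]}'
python3 - <<'E'
from station import imaging,manip
import numpy as np,cv2
for n in("top","wrist"):
    s=imaging.snapshot(n); np.savez(n+"1.npz",**s)
a=np.load("top1.npz")["image"][150:270,210:330,::-1]; w=np.load("wrist1.npz")["image"][...,::-1]
cv2.imwrite("pics/p1.png",np.hstack([cv2.resize(a,(384,384),interpolation=2),cv2.resize(w,(416,384))]))
p=manip.sense();print(p["t"],p["tcp_pos"],p["tool_rot"],p["force"],p["q"])
x=p["tcp_pos"];u=np.radians(22.57);d=x[:2]-[.4755,.0194];print(d@[np.cos(u),np.sin(u)],d@[-np.sin(u),np.cos(u)])
q=p["tool_rot"];print("xang",np.degrees(np.arctan2(2*q[0]*q[1]+2*q[2]*q[3],1-2*(q[1]**2+q[2]**2))))
E
```

```text
t: 1.3
tcp_pos: [0.469, 0.0886, 0.2502]
tool_rot: [0.555, 0.832, 0.0, -0.0]
force: [0.4, 0.0, 0.4]
finger_gap: -0.005
1.4 [0.47200236 0.08602133 0.25040813] [5.57415938e-01 8.30231074e-01 2.71059539e-04 1.93961426e-03] [ 0.086093    0.53619217 -0.11162967] [-0.05229596  0.33185213  1.78895664 -0.0017937   1.01717706 -0.43960922]
0.02234029629793339 0.06286132384968456
xang 112.24507333531848
```

View pics/p1.png

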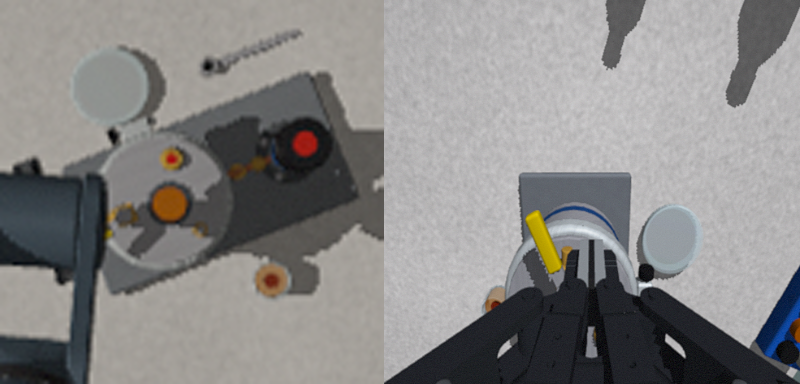

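Top view: the arm now hides the lever. Wrist view: the yellow lever (from (533,215) to (555,265)) lies left of the closed fingers (about x 565–620), as planned. I'll check the lever's position from the wrist camera, then go down.

Run:
```python
from h import *
from station import manip,imaging
for k in range(2): s=imaging.snapshot("wrist")
np.savez("wrist2.npz",**s)
im=s["image"].astype(int); y=(im[...,0]>130)&(im[...,1]>110)&(im[...,2]<70)
P=np.argwhere(y)[:,::-1]; c=P.mean(0); d=np.linalg.svd(P-c,full_matrices=False)[2][0]; t=(P-c)@d
u=np.radians(22.57)
def U(x): e=x[:2]-[.4755,.0194]; return (1000*np.array([e@[np.cos(u),np.sin(u)],e@[-np.sin(u),np.cos(u)]])).round(1)
for q in (t.min(),0,t.max()): X=ray(s,*(c+d*q),.18); print(c+d*q,X.round(4),U(X), s["z_map"][tuple((c+d*q*.9).astype(int)[::-1])])
p=manip.sense();print(p["t"],p["tcp_pos"],U(p["tcp_pos"]))
# fingertips pixel
print(proj(s,p["tcp_pos"]-[0,0,.019]), s["t"])
```

```text
[184.74378125 222.08991314] [0.4291 0.069  0.18  ] [-23.9  63.6] 0.21107855
[199.72674419 250.79817276] [0.4449 0.0531 0.18  ] [-15.3  42.9] 0.2145085
[215.01024051 280.08227246] [0.4621 0.036  0.18  ] [-6.  20.4] 0.22034055
1.5 [0.46830385 0.08976388 0.24990356] [20.4 67.7]
(np.float64(252.29763963607414), np.float64(253.09713029059884)) [-0.46891489 -0.13054403  0.34903727]
```

```bash
python3 -m creep '{"claw":[0,0,0,0,0],"dp":[[0,0,2.5],[0,0,5],[0,0,6.7],[0,0,6.7],[0,0,6.7]],"roll":[0,0,0,0,0]}'
python3 -m creep '{"claw":[0,0,0,0,0,0,0,0,0,0,0,0],"dp":[[-0.2,-1,0],[-0.45,-1.9,0],[-0.6,-2.5,0],[-0.85,-3,0],[-1.15,-3.5,0],[-1.5,-3.95,0],[-1.85,-4.35,0],[-2.2,-4.7,0],[-2.6,-5,0],[-3,-5.25,0],[-3.4,-5.45,0],[-3.4,-5.45,0]],"roll":[0,0,0,0,0,0,0,0,0,0,0,0]}'
cat > look.py <<'E'
import sys
from h import *
from station import manip,imaging
import cv2
n=sys.argv[1]
u=np.radians(22.57)
def U(x): e=x[:2]-[.4755,.0194]; return (1000*np.array([e@[np.cos(u),np.sin(u)],e@[-np.sin(u),np.cos(u)]])).round(1)
s=imaging.snapshot("wrist");t=imaging.snapshot("scene")
a=t["image"][120:264,170:314,::-1]
cv2.imwrite(f"pics/{n}.png",np.hstack([cv2.resize(a,(432,432),interpolation=2),cv2.resize(s["image"][100:350,150:362,::-1],(366,432))]))
im=s["image"].astype(int); y=(im[...,0]>130)&(im[...,1]>110)&(im[...,2]<70)
P=np.argwhere(y)[:,::-1]
if len(P)>15:
    c=P.mean(0); d=np.linalg.svd(P-c,full_matrices=False)[2][0]; t=(P-c)@d
    A,B=[U(ray(s,*(c+d*q),.18)) for q in (t.min(),t.max())]; print("lever",A,B,"theta",np.arctan2(-(A-B)[0],(A-B)[1])); 
p=manip.sense();print(p["t"],p["tcp_pos"].round(4),U(p["tcp_pos"]),p["force"].round(1))
E
python3 look.py p3
```

```text
t: 2.0
tcp_pos: [0.4676, 0.0919, 0.1834]
tool_rot: [0.554, 0.833, -0.0, -0.001]
force: [0.2, -0.2, 0.4]
finger_gap: 0.001
t: 3.2
tcp_pos: [0.4308, 0.0378, 0.1832]
tool_rot: [0.555, 0.832, -0.0, -0.0]
force: [-1.3, 1.3, -0.6]
finger_gap: -0.001
lever [ 2.4 32.8] [-60.6  28.5] theta -1.5026480526728963
3.3 [0.4314 0.0379 0.1833] [-33.6  34. ] [-0.8 -0.  -0.1]
```

View pics/p3.png

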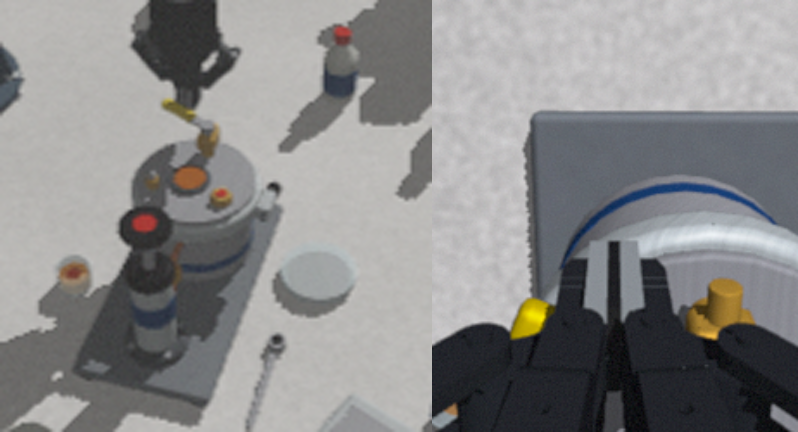

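Scene: the lever (from (165,102) to (213,125)) has swung most of the way round, with the fingers behind it. I'll push on to the stop slowly and watch the force.

```bash
python3 -m creep '{"claw":[0,0,0,0,0,0],"dp":[[-0.4,-0.2,0],[-0.8,-0.35,0],[-1.1,-0.45,0],[-1.3,-0.5,0],[-1.45,-0.5,0],[-1.6,-0.5,0]],"roll":[0,0,0,0,0,0]}'; python3 look.py p4
```

```text
t: 3.9
tcp_pos: [0.4319, 0.0218, 0.1832]
tool_rot: [0.555, 0.832, -0.0, -0.001]
force: [-2.6, 4.0, 2.3]
finger_gap: -0.001
lever [ 7.7 22.8] [-64.6  13.2] theta -1.4387884204299923
4.0 [0.4323 0.0214 0.1832] [-39.1  18.4] [-2.5  1.6  0.1]
```

View pics/p4.png

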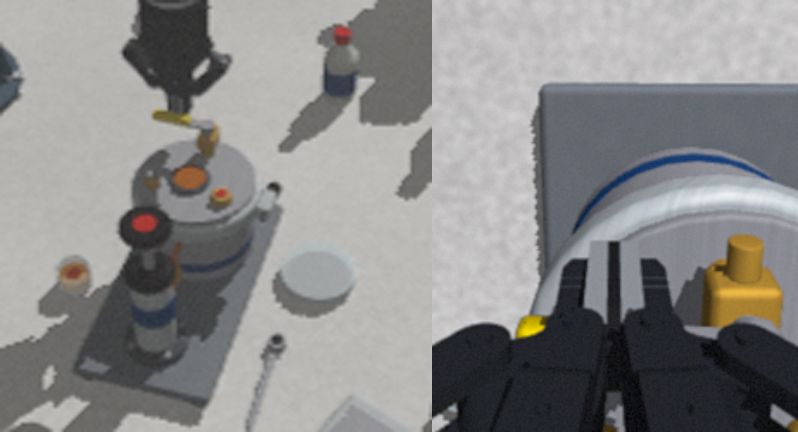

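The lever is nearly along −x now and the force is still only friction, so I'll keep going in 1 mm steps.

```bash
python3 -m creep '{"claw":[0,0,0,0],"dp":[[-0.1,0,0],[-0.2,0,0],[-0.3,0,0],[-0.3,0,0]],"roll":[0,0,0,0]}';python3 -m creep '{"claw":[0,0,0],"dp":[[-0.1,0,0],[-0.2,0,0],[-0.2,0,0]],"roll":[0,0,0]}'; python3 look.py p5
```

```text
t: 4.4
tcp_pos: [0.433, 0.0193, 0.1831]
tool_rot: [0.555, 0.832, -0.0, -0.001]
force: [-4.5, 4.3, 1.3]
finger_gap: 0.004
t: 4.7
tcp_pos: [0.433, 0.019, 0.1831]
tool_rot: [0.555, 0.832, 0.001, -0.003]
force: [-3.5, 10.2, 4.1]
finger_gap: -0.002
lever [ 5.1 22.1] [-64.8   9.5] theta -1.3924539705442618
4.8 [0.4329 0.019  0.1831] [-39.4  16. ] [-4.2 10.6  3.3]
```

The force rose to 10.6 N with no further motion, so the lever is on its stop. I'll back off, lift and go over to above the knob.

```bash
python3 -m creep '{"claw":[0,0,0,0,0,0,0,0,0,0,0,0],"dp":[[0.8,0,0],[1.6,0,0],[1.6,0,-3],[1.6,0,-7],[1.6,0,-7.7],[-2,0.7,-7.7],[-6.5,1.6,-7.7],[-11,2.4,-7.7],[-15.5,3.2,-7.7],[-20,3.9,-7.7],[-21.4,3.9,-7.7],[-21.4,3.9,-7.7]],"roll":[0,0,0,0,0,0,0,0,0,0,0,0]}'; python3 look.py p6
python3 - <<'E'
from h import *
from station import imaging
import cv2
s=imaging.snapshot("top");im=s["image"];y=(im[...,0]>130)&(im[...,1]>110)&(im[...,2]<60)
y=y.copy();y[:,300:]=0;y[:150]=0;y[260:]=0;y[:,:215]=0
P=np.argwhere(y)[:,::-1]; c=P.mean(0); d=np.linalg.svd(P-c,full_matrices=False)[2][0]; t=(P-c)@d
A,B=[ray(s,*(c+d*q),.18) for q in (t.min(),t.max())];print(len(P),A,B,np.degrees(np.arctan2(*(A-B)[1::-1])), "closed expects 22.6")
cv2.imwrite("pics/t6.png",cv2.resize(im[150:260,210:340,::-1],(780,660)[:2],interpolation=2)[:600])
E
```

```text
t: 6.0
tcp_pos: [0.5539, -0.1678, 0.2596]
tool_rot: [0.556, 0.831, -0.0, 0.001]
force: [0.1, 0.2, -0.3]
finger_gap: 0.0
lever [-140.2 -129.5] [ 40.9 -76.1] theta 1.8575352179660463
6.1 [ 0.552  -0.1646  0.2596] [   0.  -199.2] [-0.8  0.9 -1.2]
59 [ 0.5431859  -0.02276379  0.18      ] [0.41815302 0.00975087 0.18      ] -14.576838042073103 closed expects 22.6
```

View pics/p6.png

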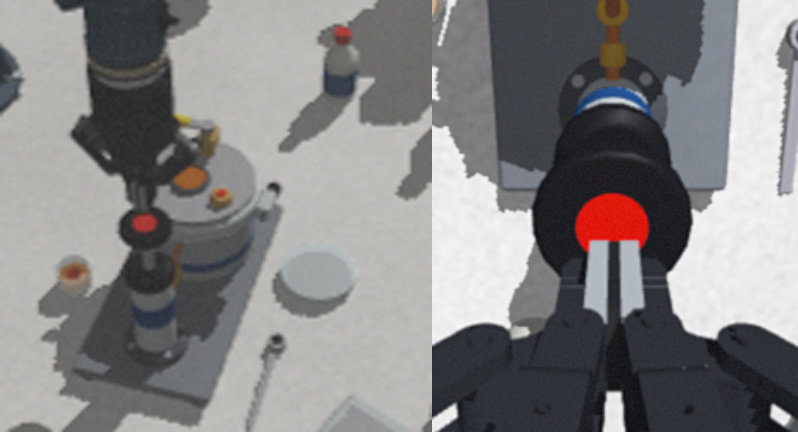

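View pics/t6.png

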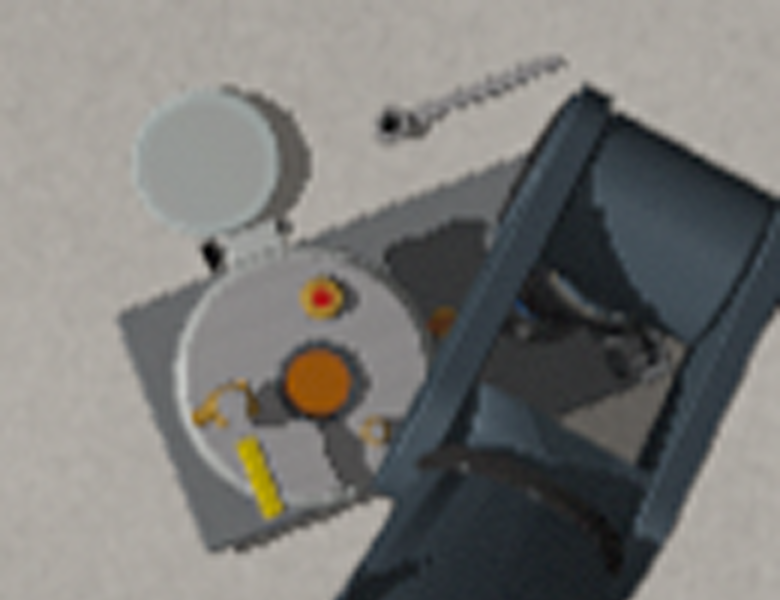

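Scene: fingertips just above the knob. Top: the lever (from (247,440) to (273,515)) lies parallel to the base's short edge. I'll measure the lever angle with the orange masked out.

Run:
```python
from h import *
from station import imaging,manip
s=imaging.snapshot("top");im=s["image"]
y=np.zeros(im.shape[:2],bool)
y[220:238,246:260]=((im[...,0]>120)&(im[...,1]>105)&(im[...,2]<70))[220:238,246:260]
P=np.argwhere(y)[:,::-1]; c=P.mean(0); d=np.linalg.svd(P-c,full_matrices=False)[2][0]; t=(P-c)@d
A,B=[ray(s,*(c+d*q),.18) for q in (t.min(),t.max())];print(len(P),A,B,np.degrees(np.arctan2(*(A-B)[1::-1])), "closed expects 22.6")
u=np.radians(22.57);e=ray(s,*c,.18)[:2]-[.4755,.0194];print("centroid in unit frame rel axis", e@[np.cos(u),np.sin(u)],e@[-np.sin(u),np.cos(u)])
p=manip.sense();print(p["tcp_pos"],p["force"])
```

```text
47 [0.46755874 0.01829485 0.18      ] [ 0.41488737 -0.00504486  0.18      ] 23.899063630475474 closed expects 22.6
centroid in unit frame rel axis -0.04250936524616014 0.0012211670354637608
[ 0.55187892 -0.1637566   0.26006705] [-0.51312952  0.20503097 -0.22031212]
```

Vent confirmed shut at 23.9° (22.6° expected, within measuring error). First stroke: down, then report.

```bash
python3 -m creep '{"claw":[0,0,0,0,0,0,0],"dp":[[-0.1,0,1.2],[-0.1,0,2.4],[-0.1,0,3.6],[-0.1,0,4.8],[-0.1,0,5.8],[-0.1,0,6.5],[-0.1,0,6.5]],"roll":[0,0,0,0,0,0,0]}'; python3 look.py p7
```

```text
t: 6.9
tcp_pos: [0.5531, -0.1654, 0.1957]
tool_rot: [0.554, 0.832, 0.0, -0.0]
force: [-1.7, 2.4, 9.7]
finger_gap: -0.0
lever [ 25.9 -81.8] [-126.1 -197.5] theta -0.9201756649634681
7.0 [ 0.553  -0.1655  0.1958] [   0.6 -200.5] [-1.7  1.2  9.5]
```

View pics/p7.png

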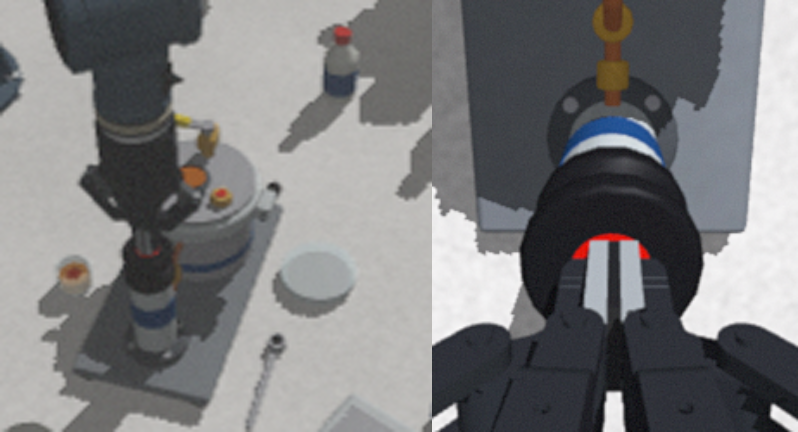

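The knob is pressed nearly down onto the barrel cap, about 38 mm of travel at 9.5 N. I'll press 2 mm more to be sure, then go up and wait.

```bash
python3 -m creep '{"claw":[0,0],"dp":[[0,0,0.2],[0,0,0.2]],"roll":[0,0]}'; python3 -m creep '{"claw":[0,0,0,0,0,0,0],"dp":[[0,0,-2],[0,0,-4.4],[0,0,-4.7],[0,0,-4.7],[0,0,-4.7],[0,0,-4.7],[0,0,-4.7]],"roll":[0,0,0,0,0,0,0]}'; python3 look.py p8
```

```text
t: 7.2
tcp_pos: [0.553, -0.1654, 0.1943]
tool_rot: [0.554, 0.832, 0.0, -0.0]
force: [-2.9, 2.3, 12.3]
finger_gap: -0.004
t: 7.9
tcp_pos: [0.5528, -0.1661, 0.2391]
tool_rot: [0.555, 0.832, -0.0, -0.001]
force: [-0.5, -0.8, -0.1]
finger_gap: -0.002
lever [-135.8 -133.8] [ 40.5 -78.3] theta 1.875779116760386
8.0 [ 0.5531 -0.1663  0.2396] [   0.3 -201.3] [-0.1  0.3 -0.5]
```

View pics/p8.png

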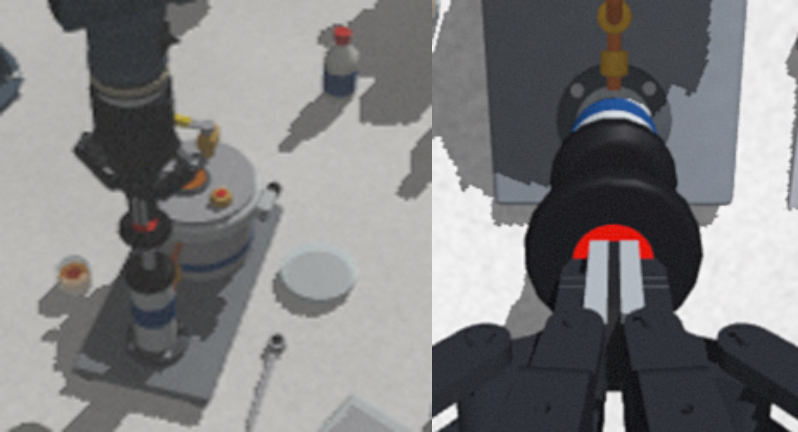

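The knob sprang back up; the pin at (221,196) is still in. Next strokes.

```bash
python3 -m creep '{"claw":[0,0,0,0,0,0,0,0,0,0,0,0],"dp":[[0,0,1],[0,0,2.2],[0,0,3.4],[0,0,4.4],[0,0,4.75],[0,0,4.75],[0,0,2.5],[0,0,0],[0,0,0],[0,0,0],[0,0,0],[0,0,0]],"roll":[0,0,0,0,0,0,0,0,0,0,0,0]}'
python3 look.py p9a
python3 -m creep '{"claw":[0,0,0,0,0,0,0,0,0,0,0,0],"dp":[[0,0,1],[0,0,2.2],[0,0,3.4],[0,0,4.4],[0,0,4.75],[0,0,4.75],[0,0,2.5],[0,0,0],[0,0,0],[0,0,0],[0,0,0],[0,0,0]],"roll":[0,0,0,0,0,0,0,0,0,0,0,0]}'
python3 look.py p9b
python3 - <<'E'
import cv2,numpy as np
cv2.imwrite("pics/p9.png",np.hstack([cv2.resize(cv2.imread(f"pics/{n}.png")[130:260,130:260],(390,390),interpolation=2) for n in("p9a","p9b")]))
E
```

```text
t: 9.2
tcp_pos: [0.5526, -0.1661, 0.2388]
tool_rot: [0.555, 0.832, -0.0, -0.001]
force: [-0.1, -0.4, 0.1]
finger_gap: -0.001
lever [-142.3 -151.6] [ 39.5 -76.6] theta 1.9620671606373743
9.3 [ 0.5529 -0.1662  0.2392] [ 2.000e-01 -2.011e+02] [-0.1 -0.3 -0. ]
t: 10.5
tcp_pos: [0.5526, -0.166, 0.2388]
tool_rot: [0.555, 0.832, -0.0, -0.001]
force: [-1.3, 0.3, 0.6]
finger_gap: 0.0
lever [-143.3 -154.5] [ 39.3 -76.4] theta 1.9749608404809316
10.6 [ 0.5529 -0.1662  0.2392] [ 2.000e-01 -2.011e+02] [-0.1  0.3 -0.2]
```

View pics/p9.png

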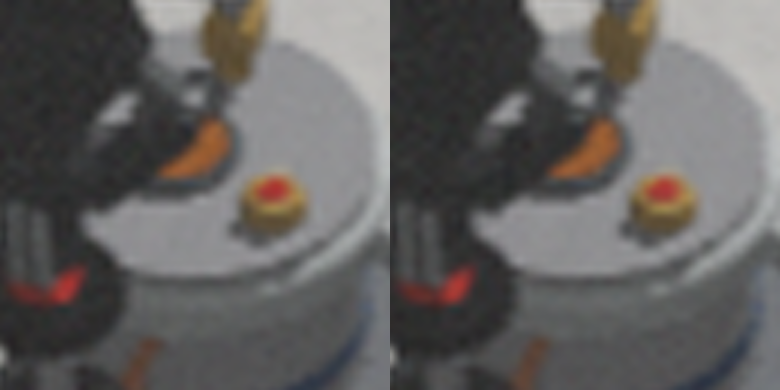

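The pin ((272,190) and (663,190)) is still in after three strokes. Two more.

```bash
python3 -m creep '{"claw":[0,0,0,0,0,0,0,0,0,0,0,0],"dp":[[0,0,1],[0,0,2.2],[0,0,3.4],[0,0,4.4],[0,0,4.75],[0,0,4.75],[0,0,2.5],[0,0,0],[0,0,0],[0,0,0],[0,0,0],[0,0,0]],"roll":[0,0,0,0,0,0,0,0,0,0,0,0]}'
python3 look.py p10a
python3 -m creep '{"claw":[0,0,0,0,0,0,0,0,0,0,0,0],"dp":[[0,0,1],[0,0,2.2],[0,0,3.4],[0,0,4.4],[0,0,4.75],[0,0,4.75],[0,0,2.5],[0,0,0],[0,0,0],[0,0,0],[0,0,0],[0,0,0]],"roll":[0,0,0,0,0,0,0,0,0,0,0,0]}'
python3 look.py p10b
python3 - <<'E'
import cv2,numpy as np
cv2.imwrite("pics/p10.png",np.hstack([cv2.resize(cv2.imread(f"pics/{n}.png")[130:260,130:260],(390,390),interpolation=2) for n in("p10a","p10b")]))
E
```

```text
t: 11.8
tcp_pos: [0.5526, -0.1661, 0.2388]
tool_rot: [0.555, 0.832, -0.0, -0.001]
force: [-0.1, -0.1, 0.6]
finger_gap: -0.002
lever [-125.3 -118.7] [ 41.2 -79.6] theta 1.8014517601637776
11.9 [ 0.5529 -0.1662  0.2392] [ 2.000e-01 -2.011e+02] [-0.   0.3  0.9]
t: 13.1
tcp_pos: [0.5525, -0.166, 0.2387]
tool_rot: [0.555, 0.832, -0.0, -0.002]
force: [-0.6, -0.1, -0.1]
finger_gap: -0.0
lever [-144.7 -150.9] [ 37.5 -73.4] theta 1.9729691065833732
13.2 [ 0.5529 -0.1662  0.2392] [ 2.000e-01 -2.011e+02] [-0.5 -0.1  0.2]
```

View pics/p10.png

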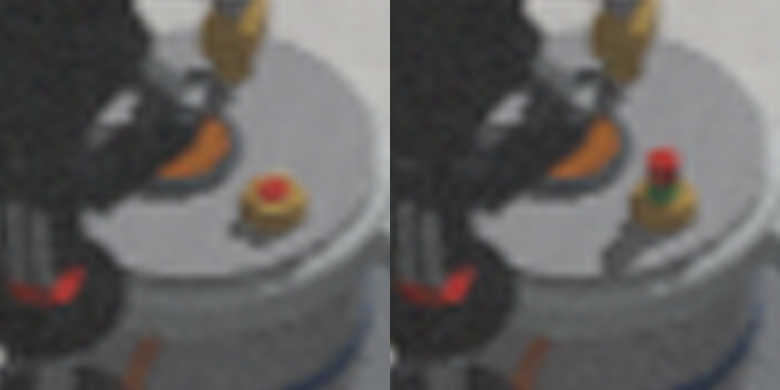

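After the fifth stroke the pin is up, red head at (663,158) with green under it. One more stroke does no harm, and I can compare the height with this one.

```bash
python3 -m creep '{"claw":[0,0,0,0,0,0,0,0,0,0,0,0],"dp":[[0,0,1],[0,0,2.2],[0,0,3.4],[0,0,4.4],[0,0,4.75],[0,0,4.75],[0,0,2.5],[0,0,0],[0,0,0],[0,0,0],[0,0,0],[0,0,0]],"roll":[0,0,0,0,0,0,0,0,0,0,0,0]}'
python3 -m creep '{"claw":[0,0,0,0,0,0],"dp":[[0,0,-2],[0,0,-5],[-2,-4,-8],[-5,-9,-8],[-8,-14,-8],[-8,-14,-8]],"roll":[0,0,0,0,0,0]}'
python3 look.py p11
python3 - <<'E'
import cv2,numpy as np
from station import imaging
cv2.imwrite("pics/p11x.png",np.hstack([cv2.resize(cv2.imread(f"pics/{n}.png")[130:260,130:260],(390,390),interpolation=2) for n in("p10b","p11")]))
s=imaging.snapshot("top");t=imaging.snapshot("scene");np.savez("top9.npz",**s);np.savez("scene9.npz",**t)
a=s["image"][130:270,130:400,::-1]; b=np.load("top0.npz")["image"][130:270,130:400,::-1]
cv2.imwrite("pics/t11.png",np.vstack([cv2.resize(k,(540,280),interpolation=2) for k in(b,a)]))
E
```

```text
t: 14.4
tcp_pos: [0.5525, -0.166, 0.2387]
tool_rot: [0.555, 0.832, -0.0, -0.002]
force: [0.7, 0.2, -0.0]
finger_gap: 0.0
t: 15.0
tcp_pos: [0.4526, -0.2969, 0.3198]
tool_rot: [0.556, 0.831, -0.001, -0.0]
force: [0.8, 0.4, -0.4]
finger_gap: -0.001
15.1 [ 0.4531 -0.2964  0.3195] [-141.9 -283. ] [-0.1 -0.1  0.5]
```

View pics/p11x.png

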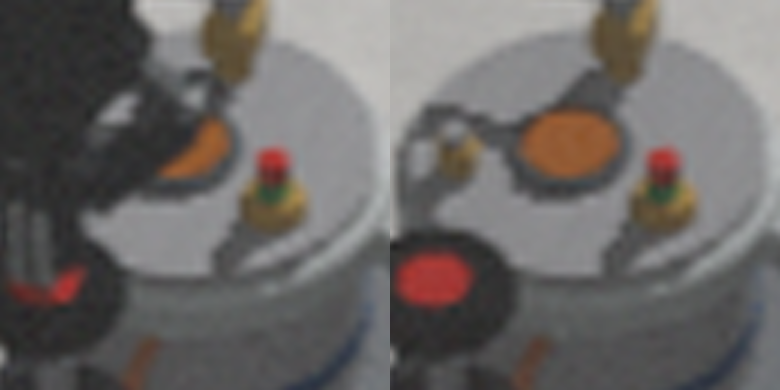

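View pics/t11.png

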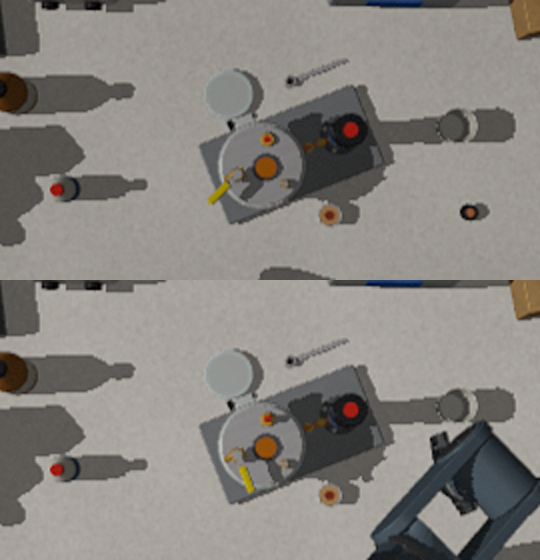

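View pics/p11.png

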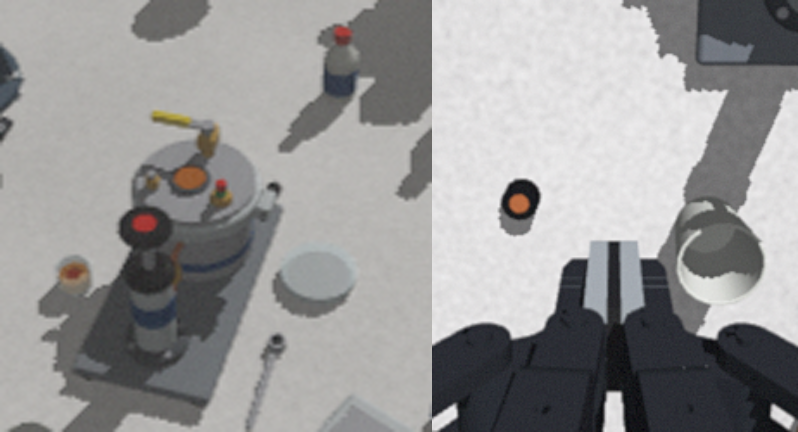

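After the sixth stroke the pin is unchanged, so it's fully out. The knob is up, the lever shut and everything stands in place. A last numeric check, then I'll hand in.

Run:
```python
from h import *
s=np.load("top9.npz");im=s["image"]
y=np.zeros(im.shape[:2],bool)
y[220:238,246:260]=((im[...,0]>120)&(im[...,1]>105)&(im[...,2]<70))[220:238,246:260]
P=np.argwhere(y)[:,::-1]; c=P.mean(0); d=np.linalg.svd(P-c,full_matrices=False)[2][0]; t=(P-c)@d
A,B=[ray(s,*(c+d*q),.18) for q in (t.min(),t.max())];print("lever deg",np.degrees(np.arctan2(*(A-B)[1::-1])))
S=np.load("scene9.npz");X=np.array([.5375,-.0305,.144]);print("pin px in/out expected",proj(S,X),proj(S,X+[0,0,.017]))
im=S["image"].astype(int);r=(im[...,0]>110)&(im[...,1]<60);Q=np.argwhere(r[170:200,235:252]);print(Q[:,0].min()+170,Q.mean(0)+[170,235],len(Q))
T0=np.load("top0.npz")["image"].astype(int);k=lambda i:np.argwhere(((i[...,0]>120)&(i[...,1]<60))[185:205,295:315]).mean(0)
print("knob dot top before/after",k(T0),k(s["image"].astype(int)))
from station import workorder; workorder.sign_off()
```

```text
lever deg 23.899063630475474
pin px in/out expected (np.float64(243.2673731489878), np.float64(183.71880012407902)) (np.float64(243.14608078030616), np.float64(180.08202846270544))
180 [180.5 243.5] 2
knob dot top before/after [ 9.20512821 10.02564103] [ 9.33333333 10.        ]
the job is handed in; nothing more can be done
```

The embedding pot is pressurised and handed in: vent shut, plunger up, pin out. It took about 15 s of the 72 s allowed; `sign_off` gave no verdict.

**What I did:** I pushed the vent lever round with the closed fingertips until the force rose to about 10 N with no further movement. Then I gave the plunger six full strokes of about 39–40 mm, letting it spring back each time, and moved the arm clear.

**Last checks:**
- **Vent:** the lever lies at 23.9° in the world frame, against 22.6° expected for fully closed. That is within the measuring error.
- **Pin:** it stayed in for four strokes and popped out on the fifth, with the green band showing; the sixth changed nothing. It shows at pixel row 180.5, against 180.1 expected fully out and 183.7 in. Only two pixels passed the red threshold, so that figure is coarse, but the enlarged picture agrees.
- **Plunger:** the knob's red dot is back within 0.2 pixel of where it started.
- **Unit and bystanders:** the unit and the bystanders I could compare in the before and after top views show no visible shift. The arm covered the mount puck in the last top view, and I only saw it standing in the wrist picture.

No check failed. The lever angle that my wrist-camera script printed was wrong once the fingers covered part of the lever, so I ignored it and used the top view.

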